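# Start sequence, then hold the hold-to-run dial at its third notch

## Robot

A 6-joint arm with a two-finger parallel gripper is mounted at the origin on a cart in front of the work surface, level with it; the furniture and walls round the work are solid. World frame = base frame: x ahead of the robot, y to its left, z up, the work surface at z = 0. Lengths are in m, angles in rad, forces in N, time in s.
With the tool pointing down it reaches from about 0.35 to 0.975 m from the base axis. Payload 4.9 kg.
Tool frame: the origin (TCP) lies at the very end of the fingers, on their centre line; the grasp point (between the pads) lies 19 mm behind it; z points along the fingers, y is the line along which they close (so a half turn about z gives the same grasp; the last joint's range is limited). The gripper opens to 85 mm and grips with 20 to 120 N. Pads are 22 mm wide; open, the fingers measure 114 mm over their backs; the gripper's body (76 mm by 85 mm) begins 54 mm behind the grasp point. The pads swing forward as they close: fully open they stand 13 mm farther back than shut.
Start: joints at [-1.275, 0.053, 1.613, -0, 1.476, -0.119], TCP at [0.252, -0.572, 0.231] pointing down, gripper open.
Joint ranges: [-3.01, 3.01], [-1.01, 2.22], [0.06, 2.58], [-1.02, 4.17], [0.09, 2.62], [-3.14, 3.14]. Speed limits (rad/s): [2.57, 2.57, 3.14, 3.14, 3.14, 3.14].

## Interface

Orientations are given as a unit quaternion [w, x, y, z].
In Python, from plant import state, optics, ticket, nets gives the robot as it stands. The module is installed in compiled form; this text tells all that it offers.
- The arm moves only by the shell command python3 -m inch 'ROWS' [OPENING]. ROWS is JSON, a list of rows, each an object of numbers: "dx", "dy", "dz": the shift along the tool's x, y, z as a fraction of full scale; "rx", "ry", "rz": the turn, a rotation vector about the tool's x, y, z as a fraction of full scale. In form: [{"dx": .., "dy": .., "dz": .., "rx": .., "ry": .., "rz": ..}, ...]. A call has 1 to 5 rows; each row is the pose to reach, as a shift and turn from the pose commanded when the call began, along the tool's axes at that moment; what a row does not reach only later rows make up. Full scale, the value 1, is 0.8 m for a shift and 1.5 rad for a turn. A row lasts 1/10 s, in which the tool goes at most 50 mm and 8.59 degrees, less where a joint would pass 70% of its speed; a pose out of reach is approached as far as the arm can. A call with a number of a shift or a turn outside -1 to 1 is refused whole. A call with a gripper value outside its range is refused whole. OPENING is the opening, from -1 (shut) to 1 (fully open), set as the call begins (- or left out, the last holds). The fingers move at their own pace and stop on an object; the grip force is fixed at half the most. Time passes only in rows, so rows that repeat a pose let the fingers close. It gives the time, the measured TCP pose, the force, the opening and the grip force at its end, in the units of the state.
- state(): the state, without advancing time (a new reading comes with each control period).
- optics.grab_frame(name): name is "scene" or "top" or "wrist"; returns the picture (400x640x3 uint8, red, green, blue); there is no depth.
- optics.camera_info(name): a dict with "fx", "fy", "cx", "cy" (pixels), "k1" (the pictures are not rectified: a ray, as slopes to the right and down, at radius r is drawn at 1 + k1 r^2 times it, then the intrinsics apply), "R" (3x3) and "t" (3): a world point X has camera coordinates R X + t. Camera axes: x right, y down, z forward; pixel columns grow to the right and rows downward; lengths in m; the calibration is good to about 2 mm. A picture is of the moment at which its call begins: read the wrist's pose just before it. camera_info takes no time and is no camera call; for the wrist camera it gives the pose at the moment of the call.
- ticket.job_done(): hands the job in; it is judged then, once.
Trained networks look in the newest picture that a camera, given by its name, has taken for a name from the list of things; names that differ only in an ending like _2 or _b are one class to them, and where a whole thing is asked for, a point or a joint stands for the part that bears it (a point fixed in the world has none). Each returns a list of dicts, best first, with "confidence" (0 to 1); they miss things now and then, are a little off and sometimes report something else, mostly with a low value. They report only what shows in the picture. A call takes as long as a camera call.
- nets.boxes_of(camera, name): "bbox" ([centre column, centre row, width, height] in pixels, round what is visible of it).
- nets.outline_of(camera, name): "pixels" (400x640 bool, what is visible of it) and "bbox" ([centre column, centre row, width, height] in pixels, round what is visible of it).
The state is a dict: "time": time; "joint_pos": joint angles; "joint_vel": joint speeds; "joint_efforts": joint torques, N m; "tool_pos": TCP position; "tool_rot": TCP orientation; "contact_force": force on the tool from outside, world axes, zero at the start; "ft_torque": the same for the moment, N m; "gripper_width": opening from 0.0 (shut) to 1.0 (fully open); "grasp_force": force on a finger pad.
Only numpy, scipy, OpenCV 4.12 (cv2) and the standard library are available. Lean on these libraries where they do the work, as an engineer would, in place of code of your own. Each camera call takes 0.05 s, during which the arm holds its last target. There are 200 camera calls.

## Task

Bring the drill's feed unit up for a hold-to-run check from the two control units in the drawers: leave the dial at rest and press the blue, the yellow and then the green key fully down, one at a time in that order, letting each come up again. Then turn the spring-return dial with the orange grip bar clockwise, past its first two notches to the third (three white dots), never into the red band, and finish while still holding it at the third against its spring. Leave the bins and tools in the drawers where they are.

Things in the scene. Friction and masses are not known exactly. Their poses are not given: they have to be found in the camera images.
- key_box: key unit: grey steel enclosure with a bare aluminium top plate, 100 (x) x 190 (y) x 60 mm high, fixed to the drawer floor, in either the left or the right drawer. Origin at the centre of its underside (z = 0); z up. Three round keys stand in a row along its y axis, the middle one over the origin, the others 56 mm to either side; which colour is where varies.
- dial_box: dial unit: grey steel box with a black top plate, 135 x 135 x 68 mm high, fixed in the drawer without the key unit. Origin at the centre of its underside; the dial's upright axis passes through it. White marks round it, 50 mm off: a short bar at the rest position, then at steps of 0.40 rad clockwise one, two and three dots (the notches); beyond, a red band (centre 1.53 rad from rest)
- dial: the dial: black knurled skirt 60 mm across and 8 mm high, resting 70 mm above the drawer floor, with an upright orange grip bar on it, 56 mm long, 14 mm thick, which rises 32 mm above the skirt to 110 mm above the floor. Origin on the dial's axis at the skirt's underside; x runs along the bar toward its pointer end (white line on the top and the end of the bar), y across the bar, z up
- dial_grip (a point): point on the dial's axis in the middle of the grip bar, 98 mm above the drawer floor, 12 mm below the bar's top; axes as the dial's (x along the bar to its pointer end), turning with it. The bar can be pinched across its 14 mm from above
- dial_turn (a joint): angle of the dial, rad: 0 at rest, grows clockwise seen from above; notches at 0.40, 0.80 and 1.20 (the third), red band from 1.45, stop at 1.6. A return spring of 0.05 N m at 0 to 0.11 N m at 1.2 always turns it back to 0 when let go; the notches are felt as a ripple of 0.03 N m and do not hold it
- bin_right: open red plastic bin 105 x 82 x 81 mm, loose at the outer side of the right drawer, bystander; origin under its centre. This drawer: floor z = 0, 2 mm walls up to z = 0.09, front wall x = 0.33, side walls y = -0.405 and 0.00; behind it, from x = 0.68, the front edge of the cabinet top reaches up to z = 0.15
- bin_left: open red plastic bin 98 x 96 x 80 mm, loose at the outer side of the left drawer, bystander; origin under its centre. This drawer: floor z = 0, 2 mm walls up to z = 0.09, front wall x = 0.345, side walls y = 0.02 and 0.44; behind it, from x = 0.68, the front edge of the cabinet top reaches up to z = 0.15
- v_block: steel V-block 50 x 50 x 40 mm, loose at the back of the right drawer, bystander; origin under its centre
- tape_roll: roll of black tape 58 mm across, 18 mm high, loose at the back of the left drawer, bystander; origin under its centre
- spanner: steel combination spanner 196 x 32 x 9 mm lying along the back of the right drawer, bystander; origin under its centre
- drill_bit: steel twist drill 151 mm long, 13 mm across, lying along the back of the left drawer, bystander; origin under its centre
- marker: white marker pen with black cap, 130 mm long, 13 mm across, lying along the front of the left drawer, bystander; origin under its centre
- stud: threaded steel stud 85 mm long, 12 mm across, lying along the front of the right drawer, bystander; origin under its centre
- key_blue (a joint): travel of the blue key, m: 0 up, 0.006 fully down (counts as pressed from 0.0045); springs up when let go
- key_blue_top (a point): centre of the top face of the blue key, a round spring push button 28 mm across in a black collar 44 mm across; it stands 22 mm above the key unit's top (82 mm above the floor) and 10 mm above its collar, and moves down with the key. 1.5 N starts it moving, 5 N takes it fully down
- key_yellow (a joint): travel of the yellow key, m: 0 up, 0.006 fully down (counts as pressed from 0.0045); springs up when let go
- key_yellow_top (a point): centre of the top face of the yellow key, a round spring push button 28 mm across in a black collar 44 mm across; it stands 22 mm above the key unit's top (82 mm above the floor) and 10 mm above its collar, and moves down with the key. 1.5 N starts it moving, 5 N takes it fully down
- key_green (a joint): travel of the green key, m: 0 up, 0.006 fully down (counts as pressed from 0.0045); springs up when let go
- key_green_top (a point): centre of the top face of the green key, a round spring push button 28 mm across in a black collar 44 mm across; it stands 22 mm above the key unit's top (82 mm above the floor) and 10 mm above its collar, and moves down with the key. 1.5 N starts it moving, 5 N takes it fully down

How it is judged:
By the outcome, as a careful person would: the job done as asked, in the order asked, and still so for the second after the job is handed in, while the arm keeps its last pose, push and grip.
It also fails if it takes over 54 s, if anything falls off the work surface, if the arm or the gripper's body presses on something with over 40 N, if the wrist force passes 120 N, or if a joint passes its speed limit or range.

## Working session

There is one attempt and no reset: what is moved stays moved. The work goes in short steps, Python scripts to look and compute and a shell command to move; the robot and the scene stay as the last step left them, time stands still between calls to the robot, and variables do not carry over. Pictures are saved under pics/ and viewed, at most 10 in all, crops included, and the job is handed in when it is done.

```bash
mkdir -p pics
cat > h.py <<'E'
import numpy as np, cv2
from scipy.spatial.transform import Rotation as Rn
from plant import state, optics, ticket, nets
def ray2world(ci,u,v,z):
    K=np.array([[ci["fx"],0,ci["cx"]],[0,ci["fy"],ci["cy"]],[0,0,1.]])
    p=cv2.undistortPoints(np.array([[[u,v]]],float),K,np.array([ci["k1"],0,0,0.]))[0,0]
    R=np.array(ci["R"]);t=np.array(ci["t"]);C=-R.T@t;d=R.T@np.array([p[0],p[1],1]);return C+d*(z-C[2])/d[2]
def save(n,f): 
    im=optics.grab_frame(n);cv2.imwrite("pics/"+f,im[:,:,::-1]);return im
def cur():
    s=state();q=s["tool_rot"];return np.array(s["tool_pos"]),Rn.from_quat([q[1],q[2],q[3],q[0]]),s
def to(p,x_angle=None):
    # tool-down goal at p, tool y line at world angle x_angle; prints row fractions
    P,R,s=cur();d=R.inv().apply(np.array(p)-P)/0.8
    print("d",d.round(4))
    if x_angle is not None:
        best=None
        for k in (0,np.pi):
            a=x_angle+k; y=np.array([np.cos(a),np.sin(a),0]);z=np.array([0,0,-1.]);x=np.cross(y,z)
            G=Rn.from_matrix(np.c_[x,y,z]);rv=(R.inv()*G).as_rotvec();print("r",(rv/1.5).round(3))
E
python3 - <<'E'
from h import *
print(state())
for c in ("top","scene"):
    save(c,c+"0.png"); ci=optics.camera_info(c); print(c,-np.array(ci["R"]).T@np.array(ci["t"]))
    for n,z in (("key_blue_top",.082),("key_yellow_top",.082),("key_green_top",.082),("dial_grip",.1),("dial",.1),("dial_box",.068),("key_box",.06),("bin_left",.08),("bin_right",.08)):
        for b in nets.boxes_of(c,n)[:2]:
            print(n,round(b["confidence"],2),np.round(b["bbox"]),ray2world(ci,b["bbox"][0],b["bbox"][1],z).round(4))
E
```

```text
{'time': 0.0, 'joint_pos': array([-1.27499958e+00,  5.33708192e-02,  1.61434694e+00, -1.22789635e-06,
        1.47598203e+00, -1.18966231e-01]), 'joint_vel': array([ 0.00110756,  0.00112085, -0.00016494,  0.00015823,  0.00014496,
       -0.00067239]), 'joint_efforts': array([ 3.97550912e-04, -3.93674397e+01, -3.70178246e+01, -3.78607319e-05,
        6.85645049e-03,  2.04085239e-05]), 'tool_pos': array([ 0.25168933, -0.57138134,  0.23002274]), 'tool_rot': array([-1.04939453e-03,  9.78572860e-01,  2.05898147e-01, -9.36385409e-05]), 'contact_force': array([-0.16626113, -0.02642745,  0.14964337]), 'ft_torque': array([-0.02482179,  0.02504605,  0.04137941]), 'grasp_force': 0.0, 'gripper_width': 0.9985541122574783}
top [0.23880651 0.01253306 1.33265343]
key_blue_top 0.51 [246. 194.   6.   9.] [0.5235 0.2242 0.082 ]
key_blue_top 0.32 [448. 200.  36.  43.] [ 0.5301 -0.3464  0.082 ]
key_yellow_top 0.57 [284. 192.   9.   9.] [0.5365 0.1174 0.082 ]
key_green_top 0.64 [264. 194.   7.   9.] [0.5271 0.1738 0.082 ]
dial_grip 0.64 [387. 196.  20.  21.] [ 0.5318 -0.1702  0.1   ]
dial_grip 0.18 [282. 
[... 410 characters left out ...]
6824 0.68400311 0.8550334 ]
key_blue_top 0.48 [235. 296.  58.  57.] [0.5341 0.3864 0.082 ]
key_blue_top 0.44 [268. 247.  13.  11.] [0.533 0.235 0.082]
key_yellow_top 0.71 [297. 158.  28.  39.] [ 0.6225 -0.106   0.082 ]
key_green_top 0.55 [279. 233.   9.  11.] [0.5289 0.1837 0.082 ]
dial 0.54 [327. 152.  16.  18.] [ 0.538  -0.1503  0.1   ]
dial_box 0.66 [328. 164.  51.  47.] [ 0.5276 -0.1364  0.068 ]
dial_box 0.24 [203. 293.  18.  16.] [0.6138 0.4063 0.068 ]
key_box 0.87 [281. 246.  60.  70.] [0.5165 0.2034 0.06  ]
bin_left 0.64 [235. 296.  54.  56.] [0.5346 0.3863 0.08  ]
bin_right 0.77 [352. 132.  34.  32.] [ 0.5135 -0.3069  0.08  ]
bin_right 0.2 [278. 233.   7.  10.] [0.5327 0.182  0.08  ]
```

```bash
python3 -c "
import cv2
a=cv2.imread('pics/top0.png')
cv2.imwrite('pics/top0c.png',cv2.resize(a[120:270,170:490],None,fx=2.5,fy=2.5,interpolation=2))"
```

```text
(no output)
```

View pics/top0c.png

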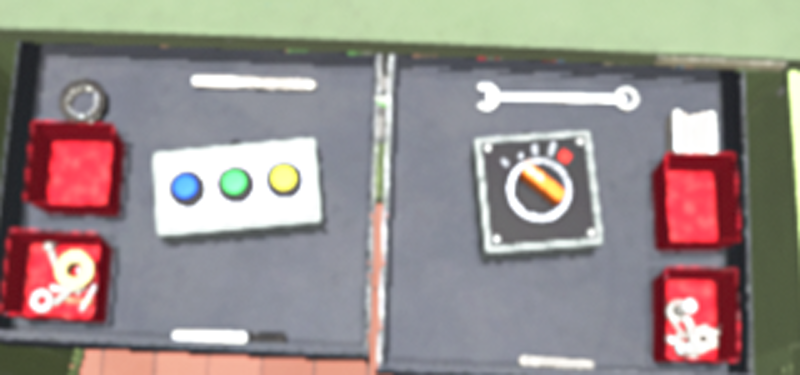

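The top picture shows the key unit in the left drawer, with the blue, green and yellow keys at crop (186,187), (235,183) and (283,179). The dial is in the right drawer at crop (541,189). Its bar points up-left, and the red mark is up-right at (565,157). I'll move above the keys first.

```bash
python3 -c "
from h import *
to([.50,.171,.25],-np.pi/2)
ci=optics.camera_info('wrist');C=-np.array(ci['R']).T@np.array(ci['t']);P,R,s=cur();print(R.inv().apply(C-P),R.inv().apply(np.array(ci['R'])[2]),ci['fx'])"
```

```text
d [ 0.6582 -0.725  -0.0234]
r [0.    0.    0.277]
r [-0.     0.    -1.818]
[ 0.08089914 -0.00068191 -0.14265198] [-3.16670477e-01 -7.24647441e-04  9.48535336e-01] 358.195932847285
```

```bash
python3 -m inch '[{"dx":0.6582,"dy":-0.725,"dz":-0.0234},{"dx":0.6582,"dy":-0.725,"dz":-0.0234},{"dx":0.6582,"dy":-0.725,"dz":-0.0234},{"dx":0.6582,"dy":-0.725,"dz":-0.0234},{"dx":0.6582,"dy":-0.725,"dz":-0.0234}]' -1; python3 -c "
from h import *
to([.50,.171,.25],-np.pi/2)"
```

```text
d [ 0.6582 -0.725  -0.0234]
r [0.    0.    0.277]
r [-0.     0.    -1.818]validation failed for argument at $[0]...
```

```bash
python3 -m inch '[{"dx":0.6582,"dy":-0.725,"dz":-0.0234,"rx":0,"ry":0,"rz":0},{"dx":0.6582,"dy":-0.725,"dz":-0.0234,"rx":0,"ry":0,"rz":0},{"dx":0.6582,"dy":-0.725,"dz":-0.0234,"rx":0,"ry":0,"rz":0},{"dx":0.6582,"dy":-0.725,"dz":-0.0234,"rx":0,"ry":0,"rz":0},{"dx":0.6582,"dy":-0.725,"dz":-0.0234,"rx":0,"ry":0,"rz":0}]' -1; python3 -c "
from h import *
to([.50,.171,.25],-np.pi/2)"
```

```text
time: 1.5
tool_pos: [0.3313, -0.3331, 0.2374]
tool_rot: [0.0, 0.979, 0.206, 0.0]
contact_force: [1.5, 0.5, -0.2]
gripper_width: 0.145
grasp_force: 0.0
d [ 0.4466 -0.4921 -0.0158]
r [ 0.    -0.     0.276]
r [ 0.     0.    -1.818]
```

```bash
python3 -m inch '[{"dx":0.4466,"dy":-0.4921,"dz":-0.0158,"rx":0,"ry":0,"rz":0.276},{"dx":0.4466,"dy":-0.4921,"dz":-0.0158,"rx":0,"ry":0,"rz":0.276},{"dx":0.4466,"dy":-0.4921,"dz":-0.0158,"rx":0,"ry":0,"rz":0.276},{"dx":0.4466,"dy":-0.4921,"dz":-0.0158,"rx":0,"ry":0,"rz":0.276},{"dx":0.4466,"dy":-0.4921,"dz":-0.0158,"rx":0,"ry":0,"rz":0.276}]' -1; python3 -c "
from h import *
to([.50,.171,.25],-np.pi/2)"
```

```text
time: 2.0
tool_pos: [0.4055, -0.1125, 0.2433]
tool_rot: [0.0, 1.0, -0.0, 0.001]
contact_force: [0.7, 0.4, -0.3]
gripper_width: 0.0
grasp_force: 0.0
d [ 0.1179 -0.3545 -0.0084]
r [ 0.    -0.001 -0.   ]
r [-1.000e-03 -1.000e-03  2.094e+00]
```

```bash
python3 -m inch '[{"dx":0.118,"dy":-0.3545,"dz":-0.008,"rx":0,"ry":0,"rz":0},{"dx":0.118,"dy":-0.3545,"dz":-0.008,"rx":0,"ry":0,"rz":0},{"dx":0.118,"dy":-0.3545,"dz":-0.008,"rx":0,"ry":0,"rz":0},{"dx":0.118,"dy":-0.3545,"dz":-0.008,"rx":0,"ry":0,"rz":0},{"dx":0.118,"dy":-0.3545,"dz":-0.008,"rx":0,"ry":0,"rz":0}]' -1 >/dev/null;  python3 -m inch '[{"dx":0.015,"dy":-0.05,"dz":0,"rx":0,"ry":0,"rz":0},{"dx":0.015,"dy":-0.05,"dz":0,"rx":0,"ry":0,"rz":0},{"dx":0.015,"dy":-0.05,"dz":0,"rx":0,"ry":0,"rz":0}]'
python3 - <<'E'
from h import *
ci=optics.camera_info("wrist");im=save("wrist","w1.png")
for n,z in (("key_blue_top",.082),("key_yellow_top",.082),("key_green_top",.082),("key_box",.06)):
    for b in nets.boxes_of("wrist",n)[:2]:
        print(n,round(b["confidence"],2),np.round(b["bbox"]),ray2world(ci,b["bbox"][0],b["bbox"][1],z).round(4))
E
```

```text
time: 2.8
tool_pos: [0.4959, 0.1636, 0.248]
tool_rot: [0.0, 1.0, 0.001, -0.0]
contact_force: [-0.3, -1.5, -0.0]
gripper_width: 0.003
grasp_force: 0.0
key_blue_top 0.95 [241. 139.  33.  29.] [0.5268 0.2318 0.082 ]
key_yellow_top 0.85 [368. 123.  27.  31.] [0.5407 0.1227 0.082 ]
key_green_top 0.97 [304. 134.  32.  37.] [0.5314 0.1774 0.082 ]
key_green_top 0.24 [306. 265. 110.  13.] [0.4055 0.1769 0.082 ]
key_box 0.71 [303. 125. 217. 133.] [0.5366 0.1794 0.06  ]
key_box 0.26 [368. 124.  32.  34.] [0.5372 0.1198 0.06  ]
```

View pics/w1.png

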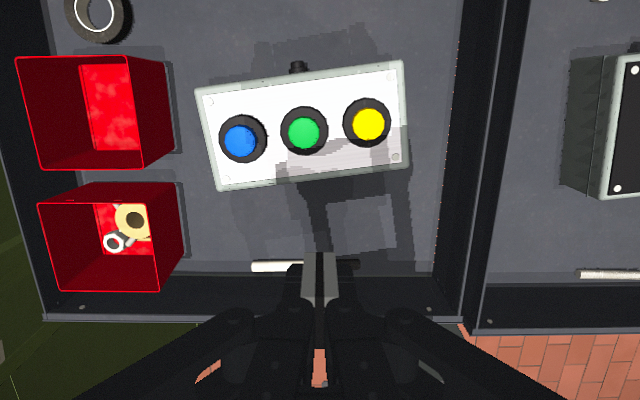

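The wrist picture shows blue at (239,137), green at (304,133) and yellow at (369,124), which matches the networks. Next I go above blue.

```bash
python3 -c "
from h import *
to([.528,.2325,.10])"
```

```text
d [ 0.0398 -0.0884  0.1855]
```

```bash
python3 -m inch '[{"dx":0.04,"dy":-0.088,"dz":0.06,"rx":0,"ry":0,"rz":0},{"dx":0.04,"dy":-0.088,"dz":0.12,"rx":0,"ry":0,"rz":0},{"dx":0.04,"dy":-0.088,"dz":0.185,"rx":0,"ry":0,"rz":0},{"dx":0.04,"dy":-0.088,"dz":0.185,"rx":0,"ry":0,"rz":0},{"dx":0.04,"dy":-0.088,"dz":0.185,"rx":0,"ry":0,"rz":0}]'; python3 -c "
from h import *
to([.528,.2325,.078])"
```

```text
time: 3.55
tool_pos: [0.5244, 0.2317, 0.0947]
tool_rot: [0.001, 1.0, -0.0, -0.005]
contact_force: [-0.3, -1.4, -0.4]
gripper_width: 0.0
grasp_force: 0.0
d [ 0.0048 -0.001   0.0208]
```

```bash
python3 -m inch '[{"dx":0.004,"dy":-0.001,"dz":0,"rx":0,"ry":0,"rz":0},{"dx":0.004,"dy":-0.001,"dz":0,"rx":0,"ry":0,"rz":0},{"dx":0.004,"dy":-0.001,"dz":0,"rx":0,"ry":0,"rz":0}]'; python3 -c "
from h import *
to([.528,.2325,.076])"
```

```text
time: 3.85
tool_pos: [0.5331, 0.2343, 0.1034]
tool_rot: [-0.001, 1.0, 0.0, 0.002]
contact_force: [-0.1, -0.3, -0.2]
gripper_width: 0.003
grasp_force: 0.0
d [-0.0066  0.0022  0.0342]
```

```bash
for i in 1 2 3; do python3 -m inch '[{"dx":0,"dy":0,"dz":0,"rx":0,"ry":0,"rz":0}]' | grep -E 'pos|time'; done; python3 -c "
from h import *
to([.528,.2325,.076])"
```

```text
time: 3.95
tool_pos: [0.5324, 0.2343, 0.1024]
time: 4.05
tool_pos: [0.5318, 0.2342, 0.1015]
time: 4.15
tool_pos: [0.5314, 0.2342, 0.1008]
d [-0.0042  0.0021  0.031 ]
```

```bash
python3 -m inch '[{"dx":-0.002,"dy":0.0015,"dz":0.01,"rx":0,"ry":0,"rz":0},{"dx":-0.002,"dy":0.0015,"dz":0.02,"rx":0,"ry":0,"rz":0},{"dx":-0.002,"dy":0.0015,"dz":0.03,"rx":0,"ry":0,"rz":0},{"dx":-0.002,"dy":0.0015,"dz":0.03,"rx":0,"ry":0,"rz":0},{"dx":-0.002,"dy":0.0015,"dz":0.03,"rx":0,"ry":0,"rz":0}]'; for i in 1 2; do python3 -m inch '[{"dx":0,"dy":0,"dz":0,"rx":0,"ry":0,"rz":0},{"dx":0,"dy":0,"dz":0,"rx":0,"ry":0,"rz":0}]' | grep -E 'pos|force|time'; done
```

```text
time: 4.65
tool_pos: [0.5295, 0.2329, 0.0762]
tool_rot: [0.0, 1.0, 0.0, -0.0]
contact_force: [-1.4, -0.7, 4.2]
gripper_width: 0.002
grasp_force: 2.3
time: 4.85
tool_pos: [0.5295, 0.2329, 0.0761]
contact_force: [-2.8, -1.6, 4.1]
grasp_force: 2.4
time: 5.05
tool_pos: [0.5295, 0.233, 0.0762]
contact_force: [-2.5, -0.9, 4.0]
grasp_force: 2.4
```

```bash
python3 -m inch '[{"dx":0,"dy":0,"dz":0.002,"rx":0,"ry":0,"rz":0},{"dx":0,"dy":0,"dz":0.002,"rx":0,"ry":0,"rz":0},{"dx":0,"dy":0,"dz":0.002,"rx":0,"ry":0,"rz":0}]' | grep -E 'pos|force|time'
```

```text
time: 5.35
tool_pos: [0.5295, 0.233, 0.0759]
contact_force: [-5.4, -2.2, 11.1]
grasp_force: 5.7
```

```bash
python3 -m inch '[{"dx":0,"dy":0,"dz":-0.02,"rx":0,"ry":0,"rz":0},{"dx":0,"dy":0,"dz":-0.045,"rx":0,"ry":0,"rz":0},{"dx":0.006,"dy":0.07,"dz":-0.045,"rx":0,"ry":0,"rz":0},{"dx":0.012,"dy":0.139,"dz":-0.045,"rx":0,"ry":0,"rz":0},{"dx":0.012,"dy":0.139,"dz":-0.045,"rx":0,"ry":0,"rz":0}]' | grep -E 'pos|force|time'; python3 -m inch '[{"dx":0,"dy":0,"dz":0,"rx":0,"ry":0,"rz":0},{"dx":0,"dy":0,"dz":0,"rx":0,"ry":0,"rz":0},{"dx":0,"dy":0,"dz":0,"rx":0,"ry":0,"rz":0},{"dx":0,"dy":0,"dz":0,"rx":0,"ry":0,"rz":0},{"dx":0,"dy":0,"dz":0,"rx":0,"ry":0,"rz":0}]'| grep -E 'pos|force|time'
```

```text
time: 5.85
tool_pos: [0.5396, 0.1185, 0.1108]
contact_force: [0.5, 0.9, -0.8]
grasp_force: 0.0
time: 6.35
tool_pos: [0.5391, 0.1228, 0.1105]
contact_force: [-0.4, -0.3, 0.4]
grasp_force: 0.0
```

```bash
python3 -m inch '[{"dx":0,"dy":0.002,"dz":0.015,"rx":0,"ry":0,"rz":0},{"dx":0,"dy":0.002,"dz":0.03,"rx":0,"ry":0,"rz":0},{"dx":0,"dy":0.002,"dz":0.038,"rx":0,"ry":0,"rz":0},{"dx":0,"dy":0.002,"dz":0.043,"rx":0,"ry":0,"rz":0},{"dx":0,"dy":0.002,"dz":0.045,"rx":0,"ry":0,"rz":0}]'| grep -E 'pos|force|time'; python3 -m inch '[{"dx":0,"dy":0,"dz":0,"rx":0,"ry":0,"rz":0},{"dx":0,"dy":0,"dz":0,"rx":0,"ry":0,"rz":0},{"dx":0,"dy":0,"dz":0,"rx":0,"ry":0,"rz":0}]'| grep -E 'pos|force|time'
```

```text
time: 6.85
tool_pos: [0.5384, 0.1202, 0.0758]
contact_force: [-11.7, -0.5, 19.2]
grasp_force: 9.6
time: 7.15
tool_pos: [0.5384, 0.1202, 0.0759]
contact_force: [-8.4, -0.5, 12.0]
grasp_force: 6.1
```

Yellow is fully down. Next I lift and move to green at (0.533, 0.177).

```bash
python3 -m inch '[{"dx":0,"dy":0,"dz":-0.02,"rx":0,"ry":0,"rz":0},{"dx":0,"dy":0,"dz":-0.045,"rx":0,"ry":0,"rz":0},{"dx":-0.004,"dy":-0.035,"dz":-0.045,"rx":0,"ry":0,"rz":0},{"dx":-0.007,"dy":-0.071,"dz":-0.045,"rx":0,"ry":0,"rz":0},{"dx":-0.007,"dy":-0.071,"dz":-0.045,"rx":0,"ry":0,"rz":0}]' | grep -E 'pos|force|time'; python3 -m inch '[{"dx":0,"dy":0,"dz":0,"rx":0,"ry":0,"rz":0},{"dx":0,"dy":0,"dz":0,"rx":0,"ry":0,"rz":0},{"dx":0,"dy":0,"dz":0,"rx":0,"ry":0,"rz":0},{"dx":0,"dy":0,"dz":0,"rx":0,"ry":0,"rz":0},{"dx":0,"dy":0,"dz":0,"rx":0,"ry":0,"rz":0}]'| grep -E 'pos|force|time'; python3 -m inch '[{"dx":0,"dy":0,"dz":0.015,"rx":0,"ry":0,"rz":0},{"dx":0,"dy":0,"dz":0.03,"rx":0,"ry":0,"rz":0},{"dx":0,"dy":0,"dz":0.038,"rx":0,"ry":0,"rz":0},{"dx":0,"dy":0,"dz":0.043,"rx":0,"ry":0,"rz":0},{"dx":0,"dy":0,"dz":0.045,"rx":0,"ry":0,"rz":0}]'| grep -E 'pos|force|time'; python3 -m inch '[{"dx":0,"dy":0,"dz":0,"rx":0,"ry":0,"rz":0},{"dx":0,"dy":0,"dz":0,"rx":0,"ry":0,"rz":0},{"dx":0,"dy":0,"dz":0,"rx":0,"ry":0,"rz":0}]'| grep -E 'pos|force|time'
```

```text
time: 7.65
tool_pos: [0.5336, 0.1792, 0.1112]
contact_force: [0.2, -0.9, -0.1]
grasp_force: 0.0
time: 8.15
tool_pos: [0.5337, 0.1765, 0.1106]
contact_force: [0.1, -0.2, 0.2]
grasp_force: 0.0
time: 8.65
tool_pos: [0.5328, 0.1768, 0.0758]
contact_force: [-10.8, -3.5, 19.5]
grasp_force: 9.4
time: 8.95
tool_pos: [0.5328, 0.1768, 0.0759]
contact_force: [-8.2, -2.7, 12.2]
grasp_force: 6.0
```

```bash
python3 -m inch '[{"dx":0,"dy":0,"dz":-0.05,"rx":0,"ry":0,"rz":0},{"dx":0,"dy":0,"dz":-0.1,"rx":0,"ry":0,"rz":0},{"dx":0,"dy":0.03,"dz":-0.14,"rx":0,"ry":0,"rz":0},{"dx":-0.02,"dy":0.08,"dz":-0.18,"rx":0,"ry":0,"rz":0},{"dx":-0.05,"dy":0.14,"dz":-0.22,"rx":0,"ry":0,"rz":0}]' | grep -E 'pos|time'; python3 -m inch '[{"dx":0,"dy":0.296,"dz":0,"rx":0,"ry":0,"rz":0},{"dx":0,"dy":0.296,"dz":0,"rx":0,"ry":0,"rz":0},{"dx":0,"dy":0.296,"dz":0,"rx":0,"ry":0,"rz":0},{"dx":0,"dy":0.296,"dz":0,"rx":0,"ry":0,"rz":0},{"dx":0,"dy":0.296,"dz":0,"rx":0,"ry":0,"rz":0}]' 0.2; python3 -m inch '[{"dx":0,"dy":0,"dz":0,"rx":0,"ry":0,"rz":0},{"dx":0,"dy":0,"dz":0,"rx":0,"ry":0,"rz":0},{"dx":0,"dy":0,"dz":0,"rx":0,"ry":0,"rz":0}]'
python3 - <<'E'
from h import *
ci=optics.camera_info("wrist");im=save("wrist","w2.png");print(state()["joint_pos"].round(3))
for n,z in (("dial",.078),("dial_grip",.11),("dial_box",.068)):
    for b in nets.outline_of("wrist",n)[:1]:
        print(n,round(b["confidence"],2),np.round(b["bbox"]),ray2world(ci,b["bbox"][0],b["bbox"][1],z).round(4))
hsv=cv2.cvtColor(im,cv2.COLOR_RGB2HSV);m=cv2.inRange(hsv,(6,150,130),(22,255,255))
k,l,st,c=cv2.connectedComponentsWithStats(m)
for i in range(1,k):
    if st[i,4]>80:
        pts=np.argwhere(l==i)[:,::-1].astype(np.float32);print(st[i],c[i],cv2.minAreaRect(pts))
cv2.imwrite("pics/w2c.png",cv2.resize(im[20:220,200:440,::-1],None,fx=3,fy=3,interpolation=2))
E
```

```text
time: 9.45
tool_pos: [0.4999, 0.0767, 0.2438]
time: 9.95
tool_pos: [0.4995, -0.1621, 0.2419]
tool_rot: [0.0, 1.0, -0.0, -0.0]
contact_force: [-0.2, 0.2, 0.1]
gripper_width: 0.603
grasp_force: 0.0
time: 10.25
tool_pos: [0.5, -0.1585, 0.2419]
tool_rot: [-0.0, 1.0, 0.001, -0.0]
contact_force: [-0.3, -0.0, -0.7]
gripper_width: 0.601
grasp_force: 0.0
[-0.449 -0.196  1.831  0.     1.507  1.12 ]
dial 0.86 [333. 128.  73.  75.] [ 0.5414 -0.1695  0.078 ]
dial_grip 0.81 [334. 128.  69.  73.] [ 0.5448 -0.1689  0.11  ]
dial_box 0.79 [328. 120. 167. 171.] [ 0.5466 -0.1657  0.068 ]
[ 300  104   66   58 1150] [335.21478261 134.98695652] ((333.0122375488281, 132.89312744140625), (72.43097686767578, 19.99877166748047), 37.504146575927734)
```

View pics/w2c.png

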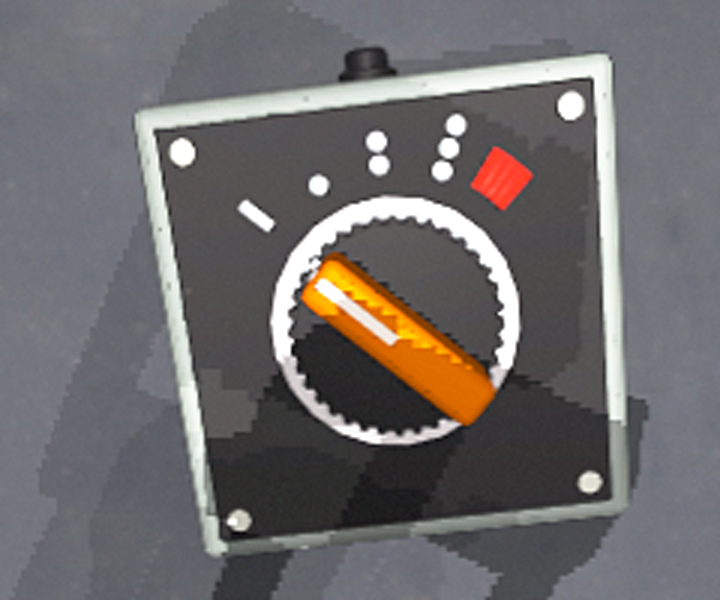

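The crop shows the bar running from its pointer end at about (321,275) to (480,405), lined up with the rest mark at (257,215). The marks are clear, with one dot at (318,185), two at (378,153), three at (449,148) and the red band at (503,178). I'll fit the axis and rest angle to these marks.

```bash
cat > fit.py <<'E'
from h import *
from scipy.optimize import least_squares
ci=optics.camera_info("wrist")
f=lambda u,v,z:ray2world(ci,200+u/3,20+v/3,z)[:2]
M=np.array([f(*p,.068) for p in [(257,215),(318,185),(378,153),(449,148),(503,178)]])
a=np.array([0,.4,.8,1.2,1.53])
r=least_squares(lambda q:(M-np.c_[q[0]+q[3]*np.cos(q[2]-a),q[1]+q[3]*np.sin(q[2]-a)]).ravel(),[.53,-.17,.9,.05])
print(r.x,np.abs(r.fun).max())
c=M-r.x[:2];print(np.hypot(*c.T))
print("ring",f(396,320,.068),"bar",f(321,275,.11),f(480,403,.11),f(323,286,.11),f(393,340,.11))
b=f(321,275,.11)-f(480,403,.11);print("bar ang",np.arctan2(b[1],b[0]),"white",np.arctan2(*(f(323,286,.11)-f(393,340,.11))[::-1]))
E
python3 fit.py
```

```text
[ 0.53923104 -0.17059774  0.94558703  0.04956594] 0.002928941175854849
[0.0520463  0.04629754 0.04860718 0.05095238 0.04994141]
ring [ 0.54112432 -0.16882919] bar [ 0.55746132 -0.14845575] [ 0.52517763 -0.18946165] [ 0.55476382 -0.14893904] [ 0.54134086 -0.16667594]
bar ang 0.9038512033180928 white 0.9229690683428562
```

```bash
python3 -c "
from h import *
to([.541,-.169,.15],.913-np.pi/2)"
```

```text
d [0.051  0.0135 0.1154]
r [-0.    -0.    -0.607]
r [-0.     0.     1.487]
```

```bash
python3 -m inch '[{"dx":0.01,"dy":0.003,"dz":0.02,"rx":0,"ry":0,"rz":-0.1},{"dx":0.02,"dy":0.006,"dz":0.04,"rx":0,"ry":0,"rz":-0.2},{"dx":0.03,"dy":0.009,"dz":0.07,"rx":0,"ry":0,"rz":-0.3},{"dx":0.04,"dy":0.012,"dz":0.09,"rx":0,"ry":0,"rz":-0.4},{"dx":0.051,"dy":0.0135,"dz":0.115,"rx":0,"ry":0,"rz":-0.5}]' 0.2 >/dev/null; python3 -m inch '[{"dx":0,"dy":0,"dz":0,"rx":0,"ry":0,"rz":-0.06},{"dx":0,"dy":0,"dz":0,"rx":0,"ry":0,"rz":-0.107},{"dx":0,"dy":0,"dz":0,"rx":0,"ry":0,"rz":-0.107},{"dx":0,"dy":0,"dz":0,"rx":0,"ry":0,"rz":-0.107},{"dx":0,"dy":0,"dz":0,"rx":0,"ry":0,"rz":-0.107}]'
python3 - <<'E'
from h import *
to([.541,-.169,.086],.913-np.pi/2)
im=save("wrist","w3.png")
E
```

```text
time: 11.45
tool_pos: [0.541, -0.17, 0.1506]
tool_rot: [0.0, 0.898, 0.44, 0.0]
contact_force: [0.8, 0.8, -0.0]
gripper_width: 0.603
grasp_force: 0.0
d [ 0.001  -0.0008  0.0807]
r [ 0.    -0.    -0.001]
r [-0.000e+00 -1.000e-03  2.093e+00]
```

View pics/w3.png

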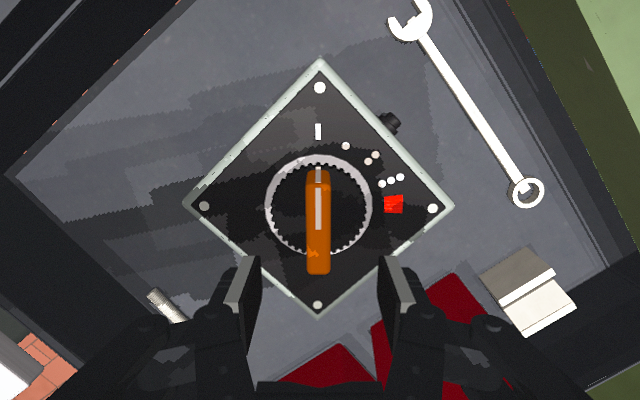

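The wrist picture shows the bar upright at column 318, midway between the fingers at about 250 and 388, so the alignment is good. I'll descend, then close.

```bash
python3 -m inch '[{"dx":0.001,"dy":-0.0015,"dz":0.025,"rx":0,"ry":0,"rz":0},{"dx":0.001,"dy":-0.0015,"dz":0.05,"rx":0,"ry":0,"rz":0},{"dx":0.001,"dy":-0.0015,"dz":0.07,"rx":0,"ry":0,"rz":0},{"dx":0.001,"dy":-0.0015,"dz":0.08,"rx":0,"ry":0,"rz":0},{"dx":0.001,"dy":-0.0015,"dz":0.08,"rx":0,"ry":0,"rz":0}]'; python3 -m inch '[{"dx":0,"dy":0,"dz":0,"rx":0,"ry":0,"rz":0},{"dx":0,"dy":0,"dz":0,"rx":0,"ry":0,"rz":0},{"dx":0,"dy":0,"dz":0,"rx":0,"ry":0,"rz":0}]'
```

```text
time: 12.0
tool_pos: [0.5394, -0.1685, 0.0848]
tool_rot: [-0.001, 0.898, 0.44, -0.001]
contact_force: [-0.1, 0.3, 0.3]
gripper_width: 0.602
grasp_force: 0.0
time: 12.3
tool_pos: [0.5411, -0.1692, 0.0875]
tool_rot: [0.001, 0.898, 0.44, 0.001]
contact_force: [0.2, -0.4, 0.7]
gripper_width: 0.601
grasp_force: 0.0
```

```bash
python3 -m inch '[{"dx":0,"dy":0,"dz":0,"rx":0,"ry":0,"rz":0},{"dx":0,"dy":0,"dz":0,"rx":0,"ry":0,"rz":0},{"dx":0,"dy":0,"dz":0,"rx":0,"ry":0,"rz":0},{"dx":0,"dy":0,"dz":0,"rx":0,"ry":0,"rz":0},{"dx":0,"dy":0,"dz":0,"rx":0,"ry":0,"rz":0}]' -1; python3 -m inch '[{"dx":0,"dy":0,"dz":0,"rx":0,"ry":0,"rz":0},{"dx":0,"dy":0,"dz":0,"rx":0,"ry":0,"rz":0},{"dx":0,"dy":0,"dz":0,"rx":0,"ry":0,"rz":0}]'
```

```text
time: 12.8
tool_pos: [0.5408, -0.1691, 0.0868]
tool_rot: [0.0, 0.898, 0.44, 0.0]
contact_force: [0.7, -1.0, 0.9]
gripper_width: 0.149
grasp_force: 61.3
time: 13.1
tool_pos: [0.5407, -0.1691, 0.0868]
tool_rot: [0.0, 0.898, 0.44, 0.0]
contact_force: [1.7, -1.1, 3.5]
gripper_width: 0.151
grasp_force: 61.5
```

Gripped with little side load. I'll turn slowly.

```bash
python3 -m inch '[{"dx":0,"dy":0,"dz":0,"rx":0,"ry":0,"rz":0.05},{"dx":0,"dy":0,"dz":0,"rx":0,"ry":0,"rz":0.1},{"dx":0,"dy":0,"dz":0,"rx":0,"ry":0,"rz":0.15},{"dx":0,"dy":0,"dz":0,"rx":0,"ry":0,"rz":0.2},{"dx":0,"dy":0,"dz":0,"rx":0,"ry":0,"rz":0.25}]'; python3 -c "
from h import *
P,R,s=cur();x=R.apply([1,0,0]);print('turn',.913-np.arctan2(x[1],x[0]),s['ft_torque'])"
```

```text
time: 13.6
tool_pos: [0.5408, -0.1691, 0.0868]
tool_rot: [0.0, 0.965, 0.263, 0.0]
contact_force: [0.3, -1.0, 3.4]
gripper_width: 0.149
grasp_force: 61.6
turn 0.37978499088909545 [-0.08173877 -0.1299637   0.09756338]
```

```bash
python3 -m inch '[{"dx":0,"dy":0,"dz":0,"rx":0,"ry":0,"rz":0.06},{"dx":0,"dy":0,"dz":0,"rx":0,"ry":0,"rz":0.12},{"dx":0,"dy":0,"dz":0,"rx":0,"ry":0,"rz":0.18},{"dx":0,"dy":0,"dz":0,"rx":0,"ry":0,"rz":0.24},{"dx":0,"dy":0,"dz":0,"rx":0,"ry":0,"rz":0.3}]' | grep contact; python3 -m inch '[{"dx":0,"dy":0,"dz":0,"rx":0,"ry":0,"rz":0.06},{"dx":0,"dy":0,"dz":0,"rx":0,"ry":0,"rz":0.12},{"dx":0,"dy":0,"dz":0,"rx":0,"ry":0,"rz":0.18},{"dx":0,"dy":0,"dz":0,"rx":0,"ry":0,"rz":0.22},{"dx":0,"dy":0,"dz":0,"rx":0,"ry":0,"rz":0.25}]'; python3 -m inch '[{"dx":0,"dy":0,"dz":0,"rx":0,"ry":0,"rz":0},{"dx":0,"dy":0,"dz":0,"rx":0,"ry":0,"rz":0},{"dx":0,"dy":0,"dz":0,"rx":0,"ry":0,"rz":0},{"dx":0,"dy":0,"dz":0,"rx":0,"ry":0,"rz":0},{"dx":0,"dy":0,"dz":0,"rx":0,"ry":0,"rz":0}]';  python3 -c "
from h import *
P,R,s=cur();x=R.apply([1,0,0]);print('turn',.913-np.arctan2(x[1],x[0]),s['ft_torque'])
im=save('wrist','w4.png');im=save('top','top4.png')"
```

```text
contact_force: [0.8, -0.9, 3.2]
time: 14.6
tool_pos: [0.5408, -0.1691, 0.0868]
tool_rot: [0.0, 0.989, -0.145, 0.001]
contact_force: [1.2, -1.7, 3.9]
gripper_width: 0.149
grasp_force: 61.6
time: 15.1
tool_pos: [0.5408, -0.1691, 0.0867]
tool_rot: [0.0, 0.99, -0.144, 0.001]
contact_force: [1.7, -2.6, 5.2]
gripper_width: 0.152
grasp_force: 61.7
turn 1.2014731056541592 [-0.1783651  -0.25382452  0.1599429 ]
```

View pics/w4.png

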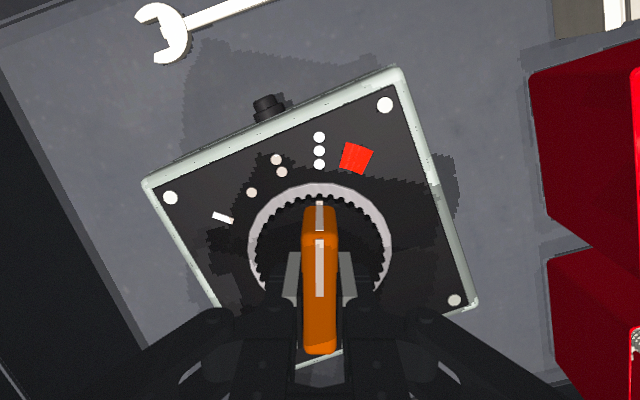

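The picture shows the bar's white line at column 319, directly under the three dots at (319,137–164). The red band is well clear at (356,157), and the grip is holding, so I'm handing in.

```bash
python3 -c "
from h import *
print(ticket.job_done())"
```

```text
the job is handed in; nothing more can be done
None
```

I pressed the blue, yellow and green keys fully down one at a time in that order, then turned the dial clockwise to the third notch (measured 1.20 rad, clear of the red band), and handed the job in at about 15 s with the gripper still holding it there.

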